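Test the residual-current breaker on the bench console and reset it

TASK

Do the safety test of the residual-current breaker on the sloping power console, the one of the two breakers that has a round test button: press its test button and keep it in until the breaker's lever has dropped, let the button come out again, then lift the lever all the way back up until it latches and stays up. Leave the other breaker switched on and do not shift the notebook, pencil, screwdriver or cutters lying around the console.

Things in the scene. Friction and masses are not known exactly. Their poses are not given: they have to be found in the camera images.
- console: Grey sheet-steel power console, bolted down, 190 (x) x 240 (y) mm. Origin: middle of its underside on the bench; -x points to the operator. Front face 55 mm high with three round sockets; from its top edge the panel slopes up, away from the operator, at 25 degrees to the horizontal for 154 mm, to a flat top 120 mm high. Two white breakers sit side by side on the slope
- rcd: The breaker with the test button, in the left or right place: 136 mm along the slope x 98 mm wide. Origin: middle of its back, on the panel, 54 mm left or right of the console's middle; body axes as the console's (z vertical). Raised nose 80 mm along the slope x 92 wide, its flat top 26 mm out from the panel. Lever in its left half, button in its right half
- test_button (a point): Centre of the top of the test button: grey round cap, 18 mm diameter, standing 12 mm out from the nose in a collar 27 mm wide and 3 mm high; moves with the cap. Axes: x up the slope, y left along the console, z straight out of the panel (25 degrees off vertical, leaning to the operator); press along -z. It lies 44 mm to the right of the middle of its breaker's lever
- rcd_button (a joint): Travel of the test button in m: 0 out, 0.0065 fully in. Spring-loaded, comes out by itself; the lever is released at about 0.004, which takes about 4 N pressed squarely; fully in takes about 5.5 N
- rcd_lever_tip (a point): Middle of the outer end of that breaker's lever: black toggle 24 mm wide (along the console), 9 mm thick, reaching 44 mm from its axis, which is level, parallel to the console's width, 8 mm below the nose's top. Up, it leans 23 degrees up the slope from the panel's outward direction; dropped, 23 degrees down it. y axis: left along the console; x, z turn with the lever
- rcd_lever (a joint): Angle of that lever, rad: 0 at its upper stop, about 0.07 latched up, 0.80 dropped. The test button releases the latch and a spring (2 to 3 N at the tip) drops it. To reset, get under it and push it up the slope along its arc, past a catch (about 5 N), to the stop at 0; a level push on its end jams. Let go, it settles at 0.07 and stays
- plain_lever_tip (a point): The same point on the lever of the other breaker, which is alike but has no button; its lever stays wherever it is moved to, held by friction
- plain_lever (a joint): Angle of the other breaker's lever in rad: 0 up (on, as it starts), 0.80 down (off)
- notebook_grey_mid (a point): Middle of the grey notebook, 105 x 150 x 8 mm, lying loose on the bench left of the console
- pencil_flat_mid (a point): Middle of a red flat pencil, 168 mm long, lying loose on the notebook
- screwdriver_red_mid (a point): Middle of a red-handled screwdriver, 214 mm long, lying loose right of the console
- cutters_blue_mid (a point): Middle of the blue-handled cutters, 169 mm long, lying loose on the bench just in front of the console

How it is judged (in metres and radians):
On the way, in this order (a step that is already met when the one before it is completed fails the run):
1. the test button is pressed in and the lever has dropped (value of joint rcd_button above 0.003 m and value of joint rcd_lever above 0.65 rad).
2. the lever is lifted back up and latched, the button out (value of joint rcd_lever below 0.12 rad and value of joint rcd_button below 0.002 m), for 0.3 s.
At the end, for the whole second after the job is handed in: The tested breaker's lever is up and latched by itself (joint under 0.12 rad), its test button is out again (under 2 mm), and the other breaker's lever is still up (under 0.15 rad) (all of step 2 and value of joint plain_lever below 0.15 rad); the robot touches nothing.
It fails at once if the other breaker is switched off (value of joint plain_lever above 0.3 rad).
It fails at once if the notebook, pencil, screwdriver or cutters are shifted by more than 30 mm (distance of any of notebook_grey_mid, pencil_flat_mid, screwdriver_red_mid, cutters_blue_mid from where it was at the start of the episode above 0.03 m).
It also fails if it takes over 40 s, if anything falls off the work surface, if the arm or the gripper's body presses on something with over 40 N, if the wrist force passes 120 N, or if a joint passes its speed limit or range.

ROBOT

A 6-joint arm with a two-finger parallel gripper is mounted at the origin on a cart in front of the work surface, level with it; the furniture and walls round the work are solid. World frame = base frame: x ahead of the robot, y to its left, z up, the work surface at z = 0. Lengths are in mm, angles in degrees, forces in N, time in s.
With the tool pointing down it reaches from about 300 to 850 mm from the base axis. Payload 4.2 kg.
Tool frame: the origin (TCP) lies between the finger pads; the fingertips stand 19 mm ahead of it and the grasp point (between the pads) is the TCP (env.tips_ahead is the distance from the TCP to the fingertips, in mm); z points along the fingers, y is the direction in which the jaws open and shut (so a half turn about z gives the same grasp; the last joint's range is limited). The gripper opens to 91 mm and grips with 3 to 60 N. Pads are 32 mm wide; open, the fingers measure 118 mm over their backs; the gripper's body (76 mm by 178 mm) begins 60 mm behind the grasp point.
Start: joints at [-1.146, 18.312, 89.639, -0, 72.044, -1.146], TCP at [575.016, 0, 209.176] pointing down, gripper open.
Joint ranges: [-177.97, 177.97], [-48.28, 115.42], [12.27, 149.76], [-77.06, 257.06], [2.81, 150.46], [-146.56, 146.56]. Speed limits (degrees/s): [147.25, 147.25, 180, 180, 180, 180].

INTERFACE

Orientations are given as [roll, pitch, yaw] about the fixed x, y, z axes, in that order (R = Rz(yaw) Ry(pitch) Rx(roll)).
In Python, from workcell import telemetry, viewer, job_done, env gives the robot as it stands. The module is installed in compiled form; this text tells all that it offers.
- The arm moves only by the shell command python3 -m jog 'ROWS' [FORCE]. ROWS is JSON, a list of rows, each a list of 3 entries, a list of its own where there are three numbers: the shift along the tool's x, y, z in cm, then the turn about the tool's z in degrees, then the opening, from 0 (shut) to 1 (fully open). A call has 1 to 10 rows; each row shifts and turns the pose as measured when the row begins, along the tool's axes as they then stand; what a row does not reach is not made up. A row lasts 1/8 s, in which the tool goes at most 62.5 mm and 10.7 degrees, less where a joint would pass 70% of its speed; a pose out of reach is approached as far as the arm can. A call is refused whole if a number of a shift passes 6.25 or a number of a turn 10.7, either way. A call with a gripper value outside its range is refused whole. The fingers move at their own pace and stop on an object; FORCE is the grip in N (left out, the last holds). Time passes only in rows, so rows that do not move let the fingers close. It gives the time, the measured TCP pose, the force and the opening at its end, in the units of the state.
- telemetry.state(): the state, without advancing time (a new reading comes with each control period).
- viewer.grab_frame(name): name is "scene" or "side" or "wrist"; returns a dict with "color" (480x640x3 uint8, red, green, blue), "K" (3x3 intrinsics, pixels), "rvec" (rotation vector, rad) and "tvec" (3), from world to camera coordinates, as OpenCV has them. Camera axes: x right, y down, z forward; pixel columns grow to the right and rows downward; lengths in mm; the calibration is good to about 2 mm. A picture is of the moment at which its call begins. There is no depth.
- job_done(): hands the job in, once; it reports no verdict.
The state is a dict: "time_s": time; "qpos": joint angles; "qvel": joint speeds; "effort": joint torques, N m; "ee_pos": TCP position; "ee_rot": TCP orientation; "force": force on the tool from outside, world axes, zero at the start; "torque": the same for the moment, N m; "gripper_width": finger opening in mm.
Only numpy, scipy, OpenCV 4.12 (cv2) and the standard library are available. Lean on these libraries where they do the work, as an engineer would, in place of code of your own. Each camera call takes 0.05 s, during which the arm holds its last target. There are 200 camera calls.

## Working session

There is one attempt and no reset: what is moved stays moved. The work goes in short steps, Python scripts to look and compute and a shell command to move; the robot and the scene stay as the last step left them, time stands still between calls to the robot, and variables do not carry over. Pictures are saved under pics/ and viewed, about 8 in all and at most 12, crops included, and the job is handed in when it is done.

```bash
mkdir -p pics; cat > h.py <<'E'
import numpy as np,cv2
from workcell import telemetry,viewer
def grab(n,f=None):
    d=viewer.grab_frame(n)
    if f: cv2.imwrite('pics/'+f,d['color'][:,:,::-1])
    return d
E
python3 - <<'E'
from h import *
for n in ['scene','side','wrist']:
    d=grab(n,n+'0.png'); R=cv2.Rodrigues(d['rvec'])[0]; print(n,d['K'].tolist(),d['rvec'],d['tvec'],-R.T@np.array(d['tvec']).ravel())
    import pickle; pickle.dump(d,open(n+'0.pkl','wb'))
print(telemetry.state())
E
```

```text
scene [[499.87374634676337, 0.0, 310.557111774358], [0.0, 499.87374634676337, 238.15761105135644], [0.0, 0.0, 1.0]] [ 2.36610399 -0.57335106  0.20418813] [-451.72288739  264.03933942  921.52689379] [ 223.21956649 -571.0227574   864.34263542]
side [[454.3352480788728, 0.0, 320.3255150155987], [0.0, 454.3352480788728, 236.79665896064282], [0.0, 0.0, 1.0]] [ 0.21899722 -2.76989074  1.29857962] [ 516.24810903  106.89574455 1134.86671734] [375.05804046 875.9087464  811.15757451]
wrist [[428.62169774747446, 0.0, 325.99197790638846], [0.0, 428.62169774747446, 241.25320531944058], [0.0, 0.0, 1.0]] [-2.84671569e+00 -6.27735425e-04  6.14736384e-04] [-574.59932972  -31.94790775  391.33668959] [574.75530179  83.37399496 383.45088756]
{'time_s': 0.15, 'qpos': array([-1.14669071e+00,  1.83442739e+01,  8.96882000e+01, -7.77391609e-04,
        7.20438305e+01, -1.14727592e+00]), 'qvel': array([ 0.02834973, -0.10637016, -0.26940477, -0.01934714, -0.00062057,
       -0.1325908 ]), 'effort': array([-5.72294630e-04, -4.12774551e+01, -2.32154489e+01,  7.26667210e-02,
        4.33494255e-02, -9.00343002e-05]), 'ee_pos': array([ 5.74633092e+02, -4.06319857e-03,  2.08517493e+02]), 'ee_rot': array([-1.79923696e+02, -7.88738038e-04,  9.00008248e+01]), 'force': array([-0.07343324, -0.52465709, -0.42372626]), 'torque': array([0.02861328, 0.0465949 , 0.01955554]), 'gripper_width': 91.36161499092825}
```

View pics/scene0.png

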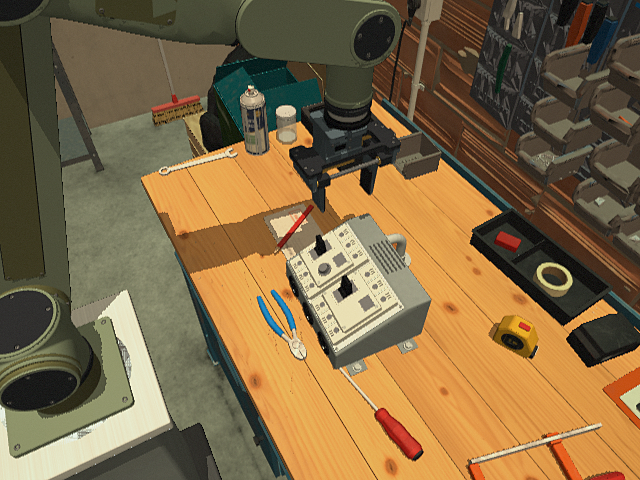

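View pics/side0.png

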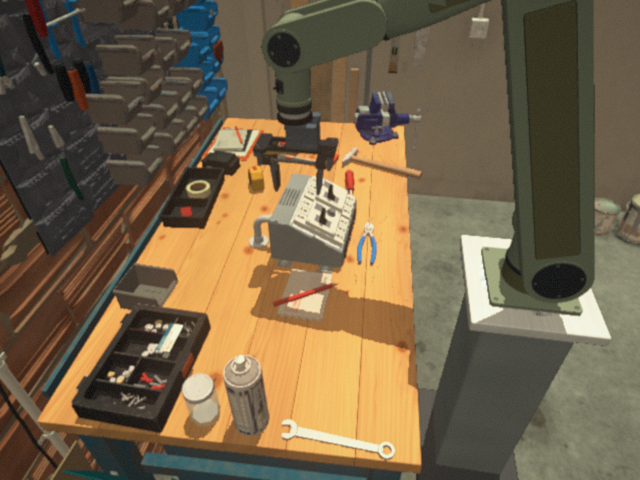

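View pics/wrist0.png

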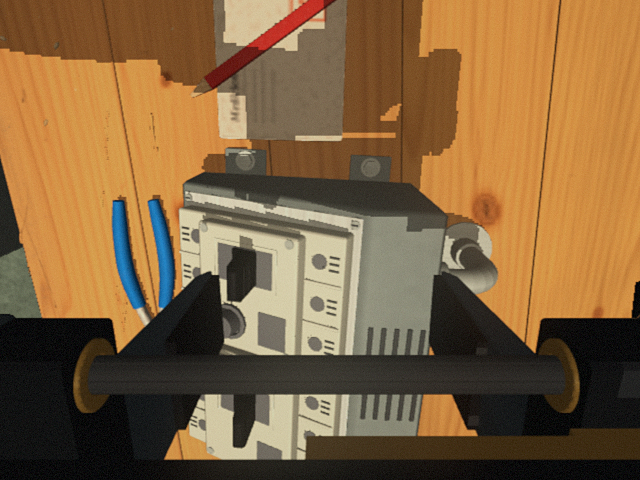

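The RCD is in the left (+y) place: its button shows at about scene (323,268) and wrist (231,320), and its lever is at about scene (320,243). The tool always points straight down. I'll zoom in on two views side by side.

```bash
python3 - <<'E'
from h import *
a=cv2.imread('pics/scene0.png')[205:355,275:435]; b=cv2.imread('pics/side0.png')[160:280,260:388]
a=cv2.resize(a,(400*1,375)); b=cv2.resize(b,(400,375))
o=np.zeros((600,800,3),np.uint8); 
a=cv2.resize(cv2.imread('pics/scene0.png')[225:325,285:385],(400,400),interpolation=cv2.INTER_CUBIC)
b=cv2.resize(cv2.imread('pics/side0.png')[165:265,270:370],(400,400),interpolation=cv2.INTER_CUBIC)
cv2.imwrite('pics/crop1.png',np.hstack([a,b]))
E
```

```text
(no output)
```

View pics/crop1.png

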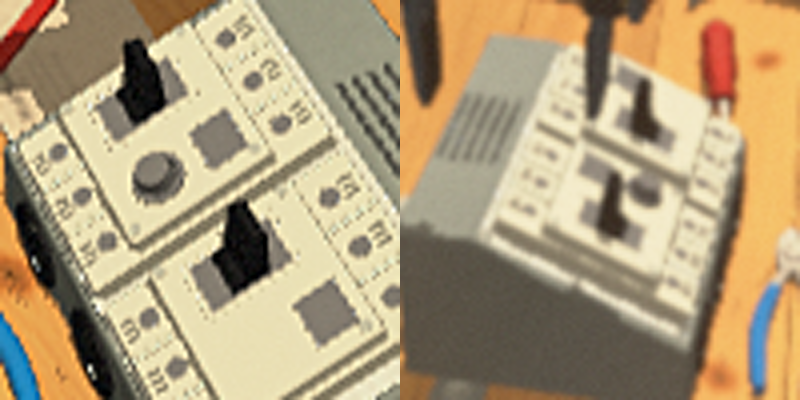

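The left half (scene) shows the button cap at about px (324,267) and lever tips at (318,236) and (344.5,276). The right half (side) shows the tips at about (323,208) and (331,184.5), with the button at (331,211.5). I'll triangulate these.

```bash
cat >> h.py <<'E'
def P(d):
    R=cv2.Rodrigues(np.array(d['rvec']))[0]; return np.array(d['K'])@np.c_[R,np.array(d['tvec']).ravel()]
def tri(ds,uvs):
    A=[]
    for d,(u,v) in zip(ds,uvs):
        p=P(d); A+=[(u*p[2]-p[0])/1e3,(v*p[2]-p[1])/1e3]
    A=np.array(A); X=np.linalg.lstsq(A[:,:3],-A[:,3],rcond=None)[0]
    r=[np.round(proj(d,X)-uv,1) for d,uv in zip(ds,uvs)]
    return X,r
def proj(d,X):
    q=P(d)@np.r_[X,1]; return q[:2]/q[2]
E
python3 - <<'E'
from h import *
import pickle
s,t,w=[pickle.load(open(n+'0.pkl','rb')) for n in('scene','side','wrist')]
for n,a,b in [('rcdtip',(318.2,235.7),(323,208.5)),('plaintip',(344.5,275.7),(331.2,184.7)),('btn',(324,267),(331.2,211.5))]:
    X,r=tri([s,t],[a,b]); print(n,X.round(1),r,'wrist px',proj(w,X).round(1))
E
python3 - <<'E'
import cv2
a=cv2.imread('pics/wrist0.png')[160:460,160:460]
cv2.imwrite('pics/crop2.png',cv2.resize(a,(600,600),interpolation=cv2.INTER_CUBIC))
E
```

```text
rcdtip [517.4 -15.4 151.1] [array([ 0.2, -0.1]), array([0.2, 0.1])] wrist px [228.3 287.3]
plaintip [ 513.4 -121.9  152.5] [array([-0.3,  0.2]), array([-0.2, -0.1])] wrist px [232.3 438.7]
btn [505.  -60.2 111.5] [array([-0.6,  0.3]), array([-0.6, -0.2])] wrist px [227.1 323.9]
```

View pics/crop2.png

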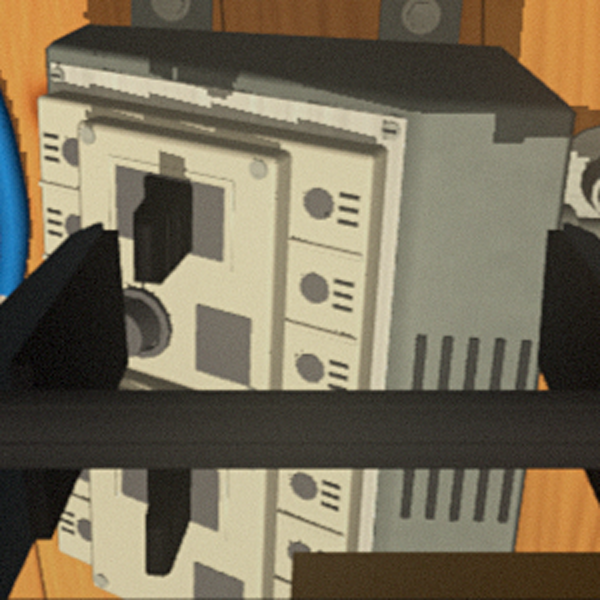

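My tip picks were biased towards the far corners. I'll turn the tool a quarter turn, which puts the wrist camera on the operator side with an unobstructed view. I need that jaw direction for gripping the lever anyway.

```bash
python3 -m jog '[[[0,0,0],-10,1],[[0,0,0],-10,1],[[0,0,0],-10,1],[[0,0,0],-10,1],[[0,0,0],-10,1],[[0,0,0],-10,1],[[0,0,0],-10,1],[[0,0,0],-10,1],[[0,0,0],-10,1],[[0,0,0],0,1]]'
python3 - <<'E'
from h import *
import pickle
d=grab('wrist','wrist1.png'); pickle.dump(d,open('wrist1.pkl','wb'))
E
```

```text
time_s: 1.4
ee_pos: [572.2, 0.1, 204.7]
ee_rot: [180.0, -0.6, -177.1]
force: [-0.3, -0.2, -0.1]
gripper_width: 91.3
```

View pics/wrist1.png

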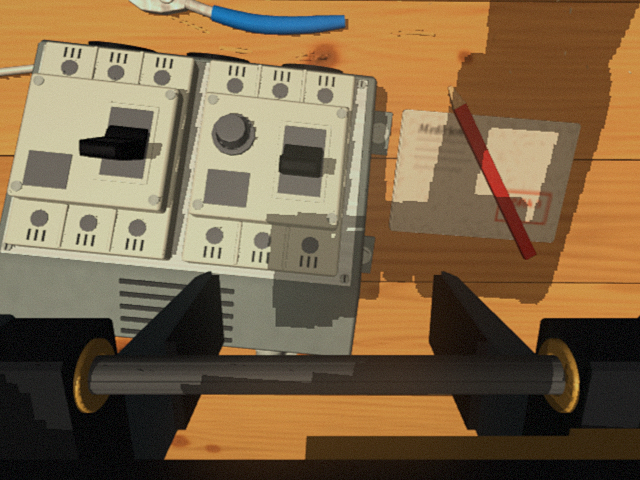

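The view is clear: button cap at about (232,132), RCD lever end at about (302,160), plain lever at about (100,147), nose edges visible. I'll enlarge it for accurate picks.

```bash
python3 - <<'E'
import cv2,numpy as np
a=cv2.imread('pics/wrist1.png')[85:245,175:365]
a=cv2.resize(a,None,fx=4,fy=4,interpolation=cv2.INTER_CUBIC)[:600,:800]
a=np.clip(255*(a/255.)**0.5,0,255).astype(np.uint8)
cv2.imwrite('pics/crop3.png',a)
E
```

```text
(no output)
```

View pics/crop3.png

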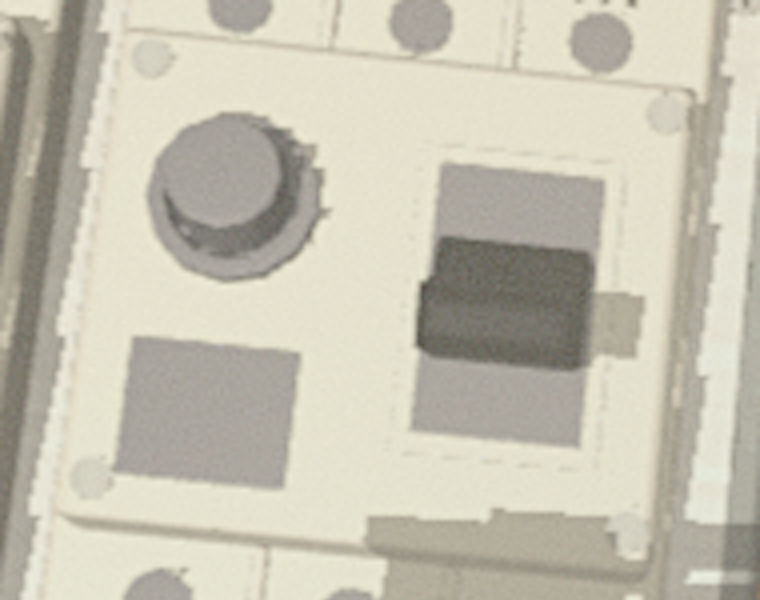

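```bash
cat > fit.py <<'E'
from h import *
import pickle
from scipy.optimize import least_squares
s,t,w=[pickle.load(open(n+'.pkl','rb')) for n in('scene0','side0','wrist1')]
c=lambda a,b:(175+a/4-.4,85+b/4-.4)
T=np.radians(25)
def frame(yaw):
    Y=np.array([-np.sin(yaw),np.cos(yaw),0]);X=np.array([np.cos(yaw),np.sin(yaw),0]);Z=np.array([0,0,1.])
    return X*np.cos(T)+Z*np.sin(T),Y,-X*np.sin(T)+Z*np.cos(T)
def pts(p):
    o=p[:3];U,Y,N=frame(p[3]);ax=o+U*p[4]+Y*p[6]-8*N
    th=np.radians(19);tip=ax+44*(N*np.cos(th)+U*np.sin(th))
    btn=o+U*p[5]+Y*(p[6]-44)+12*N
    return o,U,Y,N,ax,tip,btn
def res(p):
    o,U,Y,N,ax,tip,btn=pts(p);r=[]
    for d,X,uv,g in [(w,o-40*U+46*Y,c(695,92),2),(w,o-40*U-46*Y,c(127,31),2),(w,o+40*U-46*Y,c(62,513),3),(w,o+40*U+46*Y,c(648,572),4),
      (w,btn,c(222,170),1),(w,tip,c(504,322),1),(s,btn,(324,267),1),(s,tip,(321.2,240),2),(t,tip,(322,210.5),2),
      (s,tip-108*Y,(347.2,280.2),2),(t,tip-108*Y,(330.2,187),2)]:
        r.append((proj(d,X)-uv)/g)
    r.append([(p[2]-111.1)/2,0])
    return np.ravel(r)
q=least_squares(res,[510,-30,111,0,0,0,20],x_scale=[10,10,10,.1,10,10,10])
np.save('fit.npy',q.x)
if __name__=='__main__':
    print(q.x.round(3),np.degrees(q.x[3]));print(q.fun.reshape(-1,2).round(1).tolist())
    o,U,Y,N,ax,tip,btn=pts(q.x);print('axis',ax.round(1),'tip',tip.round(1),'btn',btn.round(1))
E
python3 fit.py
```

```text
[ 5.19621e+02 -3.60340e+01  1.08971e+02 -4.00000e-02 -1.10000e+00
 -1.32470e+01  1.95010e+01] -2.310477408996391
[[0.4, -0.6], [-0.5, 0.1], [-0.4, 0.8], [0.7, 0.3], [0.9, 0.7], [-1.4, 0.1], [-2.3, -0.0], [-1.1, -1.0], [0.5, -0.1], [-1.1, -0.5], [0.4, -0.3], [-1.1, 0.0]]
axis [522.8 -16.6 101.3] tip [518.2 -16.5 145. ] btn [501.6 -59.8 114.2]
```

```bash
python3 -m jog '[[[0,0,0],5.2,0],[[2,-1.5,0],0,0],[[2,-1.5,0],0,0],[[2,-1.5,0],0,0],[[2,-1.5,0.5],0,0],[[0,0,0.5],0,0],[[0,0,0],0,0]]' 20
cat > to.py <<'E'
import sys
from h import *
from scipy.spatial.transform import Rotation as Ro
st=telemetry.state(); R=Ro.from_euler('xyz',st['ee_rot'],degrees=True)
print('tool shift cm',(R.inv().apply(np.array(eval(sys.argv[1]),float)-st['ee_pos'])/10).round(2),'pos',st['ee_pos'].round(1),'rot',st['ee_rot'].round(1),'F',st['force'].round(1))
E
python3 to.py '[488.6,-59.8,150]'
```

```text
time_s: 2.33
ee_pos: [487.4, -56.7, 194.4]
ee_rot: [180.0, -0.6, 176.5]
force: [-0.1, -0.1, -0.9]
gripper_width: 24.2
tool shift cm [-0.18 -0.31  4.44] pos [487.4 -56.7 194.4] rot [180.   -0.6 176.5] F [-0.1 -0.1 -0.9]
```

```bash
python3 -m jog '[[[-0.1,-0.3,1.5],-1.2,0],[[0,0,1.5],0,0],[[0,0,1],0,0],[[0,0,0],0,0],[[0,0,0],0,0]]'
python3 to.py '[488.6,-59.8,138]'
python3 - <<'E'
from h import *
a=grab('wrist')['color'][:,:,::-1]; b=grab('scene')['color'][:,:,::-1][200:350,250:400]
b=cv2.resize(b,(400,400)); a=cv2.resize(a,(400,300)); o=np.zeros((400,800,3),np.uint8); o[:300,:400]=a;o[:,400:]=b
cv2.imwrite('pics/pre.png',o)
E
```

```text
time_s: 2.95
ee_pos: [490.2, -58.8, 150.8]
ee_rot: [180.0, -0.6, 177.8]
force: [-0.3, -0.2, 0.1]
gripper_width: 0.4
tool shift cm [ 0.14 -0.1   1.29] pos [490.2 -58.8 150.8] rot [180.   -0.6 177.8] F [-0.3 -0.2  0.1]
```

View pics/pre.png

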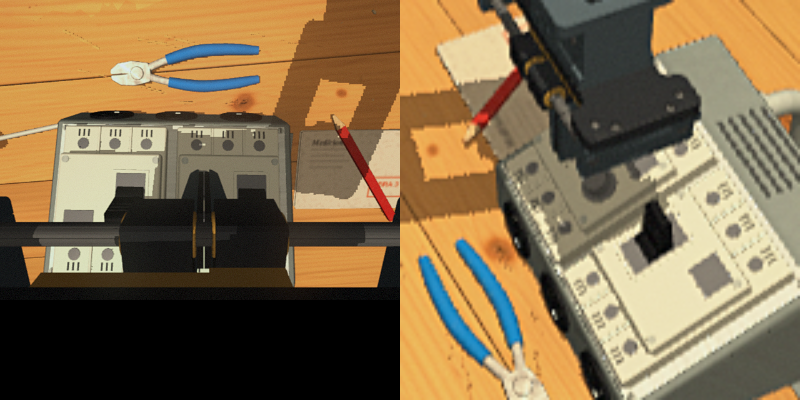

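The fingers are above the button and both levers are still up. I'll approach, then press along the panel normal.

```bash
python3 -m jog '[[[0.15,-0.1,0.7],0,0],[[0,0,0.5],0,0],[[0,0,0],0,0]]'; python3 -m jog '[[[-0.05,0,0.2],0,0],[[-0.05,0,0.2],0,0],[[0,0,0],0,0]]'
```

```text
time_s: 3.42
ee_pos: [488.6, -59.9, 138.9]
ee_rot: [180.0, -0.5, 177.8]
force: [-0.6, -0.7, 0.2]
gripper_width: 0.4
time_s: 3.8
ee_pos: [489.8, -60.0, 134.7]
ee_rot: [180.0, -0.5, 177.8]
force: [-0.3, -0.5, -0.0]
gripper_width: 0.7
```

```bash
for i in 1; do python3 -m jog '[[[-0.1,0,0.2],0,0],[[0,0,0],0,0]]'; done; python3 -m jog '[[[-0.1,0,0.2],0,0],[[0,0,0],0,0]]';  python3 -m jog '[[[-0.05,0,0.1],0,0],[[0,0,0],0,0]]'
```

```text
time_s: 4.05
ee_pos: [491.0, -60.1, 132.7]
ee_rot: [180.0, -0.4, 177.8]
force: [0.1, -0.5, 0.2]
gripper_width: 0.5
time_s: 4.3
ee_pos: [492.1, -60.1, 130.6]
ee_rot: [180.0, -0.4, 177.8]
force: [-0.1, 0.5, 0.2]
gripper_width: 0.3
time_s: 4.55
ee_pos: [492.6, -60.1, 129.5]
ee_rot: [180.0, -0.4, 177.8]
force: [-0.2, -0.3, -0.7]
gripper_width: 0.1
```

No contact yet, lower than I predicted, so I'll look before pressing further.

```bash
python3 - <<'E'
from h import *
a=grab('side')['color'][:,:,::-1][150:250,270:370]; b=grab('scene')['color'][:,:,::-1][215:315,270:370]
g=lambda i:np.clip(255*(cv2.resize(i,(400,400),interpolation=cv2.INTER_CUBIC)/255.)**.6,0,255).astype(np.uint8)
cv2.imwrite('pics/press1.png',np.hstack([g(a),g(b)]))
E
```

```text
(no output)
```

View pics/press1.png

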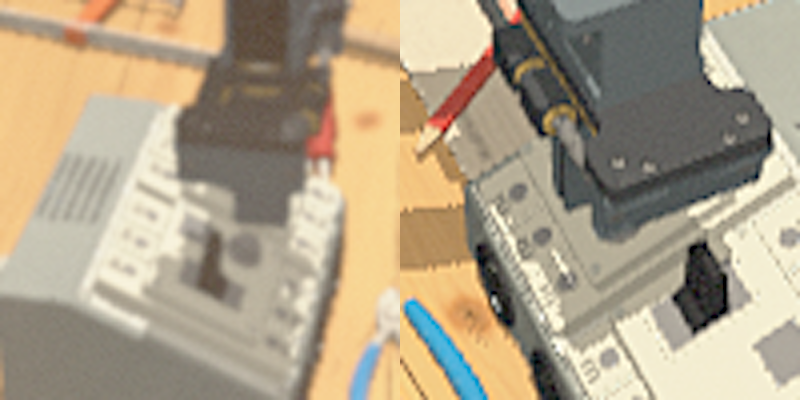

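```bash
python3 - <<'E'
from h import *
import pickle
s,t,w,w0=[pickle.load(open(n+'.pkl','rb')) for n in('scene0','side0','wrist1','wrist0')]
sc=lambda d,X:((proj(d,np.array(X))-((270,150) if d is t else (270,215)))*4).round(0)
for n,X in [('btn',(501.6,-59.8,114.2)),('corner+x+y',(508.6,-46.6,110.5)),('corner-x+y',(476.6,-46.6,110.5)),('corner-x-y',(476.6,-73.6,110.5)),('tcp tip',(492.6,-60,110.5)),('pt+40z',(492.6,-60,150))]:
    print(n,sc(t,X),sc(s,X),proj(w,np.array(X)).round(1),proj(w0,np.array(X)).round(1))
# alternative triangulations of button
c=lambda a,b:(175+a/4-.4,85+b/4-.4)
print(tri([w,w0],[c(222,170),(227.5,322.5)]))
print(tri([w,s],[c(222,170),(324,267)]))
print(tri([w,t],[c(222,170),(330.75,212)]))
print(telemetry.state()['force'])
E
```

```text
btn [248. 242.] [207. 208.] [231.  127.9] [221.3 325.3]
corner+x+y [234. 258.] [207. 188.] [254.  140.6] [231.3 305.8]
corner-x+y [284. 263.] [147. 212.] [254.1  85.3] [185.4 305.8]
corner-x-y [289. 238.] [173. 253.] [208.5  82.9] [189.  340.2]
tcp tip [262. 248.] [190. 220.] [231.8 112.3] [209.8 323.1]
pt+40z [262. 198.] [191. 167.] [215.7 111.8] [193.2 353.3]
(array([502.24665507, -63.66157617, 101.41134341]), [array([-0.9,  0.9]), array([-0.8, -0.8])])
(array([503.4828186 , -61.38351267, 114.25515735]), [array([-1.7,  3.9]), array([-1. ,  0.2])])
(array([503.17500831, -61.4640685 , 108.32696622]), [array([0.2, 3. ]), array([0.7, 0. ])])
[-0.65335316  0.89236651  0.02907281]
```

```bash
python3 - <<'E'
from h import *
from workcell import env
import pickle
print(env.tips_ahead,[a for a in dir(env) if a[0]!='_'])
w0=pickle.load(open('wrist0.pkl','rb'));s=pickle.load(open('scene0.pkl','rb'));t=pickle.load(open('side0.pkl','rb'))
for z in (190,200,210):
  for y in (-16,16): print(z,y,[proj(d,np.array((529,y,z))).round(0) for d in (w0,s,t)],proj(t,np.array((515.5,y,z))).round(0),)
o=cv2.resize(cv2.imread('pics/side0.png')[120:220,240:340],(400,400),interpolation=cv2.INTER_CUBIC)
q=cv2.resize(cv2.imread('pics/scene0.png')[140:240,285:385],(400,400),interpolation=cv2.INTER_CUBIC)
cv2.imwrite('pics/fing.png',np.clip(255*(np.hstack([o,q])/255.)**.5,0,255))
E
```

```text
19.0 ['Unreachable', 'tips_ahead']
190 -16 [array([234., 319.]), array([324., 220.]), array([318., 195.])] [324. 195.]
190 16 [array([230., 258.]), array([316., 209.]), array([316., 203.])] [322. 203.]
200 -16 [array([230., 329.]), array([324., 216.]), array([318., 191.])] [324. 192.]
200 16 [array([226., 266.]), array([316., 205.]), array([316., 199.])] [322. 200.]
210 -16 [array([225., 339.]), array([324., 212.]), array([318., 188.])] [324. 188.]
210 16 [array([220., 274.]), array([316., 201.]), array([316., 196.])] [322. 196.][ WARN:0@0.472] global loadsave.cpp:1063 imwrite_ Unsupported depth image for selected encoder is fallbacked to CV_8U.
```

View pics/fing.png

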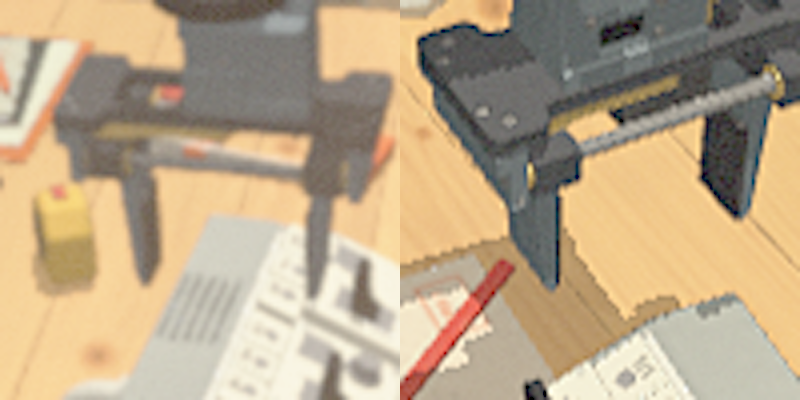

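The images show the fingertips at about TCP height, not 19 mm ahead of it. That agrees with the lack of contact. I'll go down in small steps and watch the force.

```bash
python3 -m jog '[[[0.35,0,0.3],0,0],[[0,0,0],0,0]]'; python3 -m jog '[[[0,0,0.3],0,0],[[0,0,0],0,0]]'; python3 -m jog '[[[0,0,0.2],0,0],[[0,0,0],0,0]]'
```

```text
time_s: 4.9
ee_pos: [488.7, -60.0, 126.4]
ee_rot: [180.0, -0.4, 177.8]
force: [-0.5, 0.4, 0.0]
gripper_width: 0.5
time_s: 5.15
ee_pos: [488.6, -60.0, 123.2]
ee_rot: [180.0, -0.4, 177.8]
force: [0.2, -0.6, 0.4]
gripper_width: 0.2
time_s: 5.4
ee_pos: [488.7, -60.0, 121.0]
ee_rot: [180.0, -0.4, 177.8]
force: [0.8, -0.1, -0.4]
gripper_width: 0.7
```

```bash
python3 -m jog '[[[0,0,0.2],0,0],[[0,0,0],0,0]]'; python3 -m jog '[[[0,0,0.2],0,0],[[0,0,0],0,0]]'; python3 -m jog '[[[0,0,0.15],0,0],[[0,0,0],0,0]]'
```

```text
time_s: 5.65
ee_pos: [488.7, -60.0, 118.9]
ee_rot: [180.0, -0.4, 177.8]
force: [0.4, 0.2, 0.3]
gripper_width: 0.4
time_s: 5.9
ee_pos: [488.8, -60.0, 116.8]
ee_rot: [180.0, -0.4, 177.8]
force: [0.1, 0.3, 0.6]
gripper_width: 0.6
time_s: 6.15
ee_pos: [488.8, -60.0, 115.2]
ee_rot: [180.0, -0.4, 177.8]
force: [0.7, -0.2, -0.0]
gripper_width: 0.3
```

```bash
python3 -m jog '[[[-0.05,0,0.15],0,0],[[0,0,0],0,0]]'; python3 -m jog '[[[-0.05,0,0.15],0,0],[[0,0,0],0,0]]'
```

```text
time_s: 6.4
ee_pos: [489.4, -60.0, 113.9]
ee_rot: [180.0, -0.4, 177.8]
force: [-0.9, -0.6, 0.7]
gripper_width: 0.4
time_s: 6.65
ee_pos: [489.8, -60.0, 112.9]
ee_rot: [180.0, -0.4, 177.8]
force: [-1.0, -0.1, 2.6]
gripper_width: 0.7
```

```bash
python3 - <<'E'
from h import *
# RCD lever + finger: compare side frames numerically: darkness around predicted points
a=grab('side','s2.png')
E
python3 -m jog '[[[-0.05,0,0.15],0,0],[[0,0,0],0,0]]'
```

```text
time_s: 6.95
ee_pos: [490.4, -60.1, 111.7]
ee_rot: [180.0, -0.4, 177.8]
force: [-1.1, 0.6, 3.7]
gripper_width: 0.5
```

Contact came at TCP z of about 114, so the tips really are about level with the TCP. I'll keep pressing along the panel normal.

```bash
python3 -m jog '[[[-0.08,0,0.2],0,0],[[0,0,0],0,0]]'; python3 -m jog '[[[-0.08,0,0.2],0,0],[[0,0,0],0,0]]'; python3 -m jog '[[[-0.06,0,0.15],0,0],[[0,0,0],0,0],[[0,0,0],0,0]]'
```

```text
time_s: 7.2
ee_pos: [491.4, -60.1, 109.5]
ee_rot: [180.0, -0.4, 177.8]
force: [-1.2, -0.1, 4.5]
gripper_width: 0.1
time_s: 7.45
ee_pos: [491.9, -60.2, 108.4]
ee_rot: [180.0, -0.4, 177.8]
force: [-2.4, 0.0, 6.8]
gripper_width: 0.6
time_s: 7.82
ee_pos: [491.7, -60.2, 108.7]
ee_rot: [180.0, -0.4, 177.8]
force: [-2.5, -0.4, 5.5]
gripper_width: 0.4
```

Force is 6–7 N, so the button is fully in. I'll check the lever while holding it.

```bash
python3 - <<'E'
from h import *
a=grab('side')['color'][:,:,::-1][150:250,270:370]; b=grab('wrist')['color'][:,:,::-1][130:430,180:480]
g=lambda i:np.clip(255*(cv2.resize(i,(400,400),interpolation=cv2.INTER_CUBIC)/255.)**.6,0,255).astype(np.uint8)
cv2.imwrite('pics/press2.png',np.hstack([g(a),g(b)]))
E
```

```text
(no output)
```

View pics/press2.png

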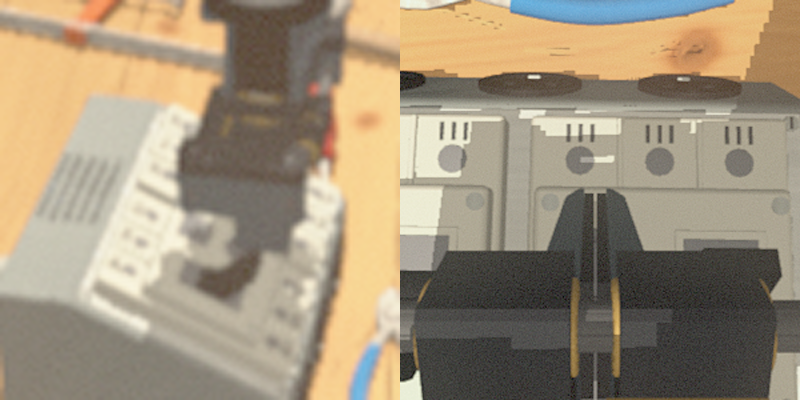

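The lever has dropped: in the side view it now leans down the slope, at about crop (245,265). Next I'll release the button, open to about 34 mm and move above the dropped lever.

```bash
python3 -m jog '[[[0.2,0,-0.5],0,0],[[0.2,0,-0.8],0,0],[[0,0,-1.5],0,0.37],[[0,0,-1.5],0,0.37],[[0,1.5,0],0,0.37],[[-0.3,1.5,0],0,0.37],[[-0.3,1.4,0],0,0.37],[[0,0,0],0,0.37]]' 20
python3 to.py '[497.5,-15.5,113]'
```

```text
time_s: 8.93
ee_pos: [496.4, -12.4, 153.2]
ee_rot: [180.0, -0.4, 177.9]
force: [0.3, 0.3, 0.0]
gripper_width: 33.8
tool shift cm [-0.15 -0.31  4.02] pos [496.4 -12.4 153.2] rot [180.   -0.4 177.9] F [0.3 0.3 0. ]
```

```bash
python3 -m jog '[[[-0.15,-0.3,1],0,0.37],[[0,0,1],0,0.37],[[0,0,0],0,0.37]]'; python3 -m jog '[[[0,0,1],0,0.37],[[0,0,0.8],0,0.37],[[0,0,0],0,0.37]]'
python3 to.py '[497.5,-15.5,113]'
```

```text
time_s: 9.3
ee_pos: [496.9, -15.8, 130.6]
ee_rot: [180.0, -0.6, 177.9]
force: [0.4, 0.4, 0.6]
gripper_width: 33.4
time_s: 9.68
ee_pos: [496.4, -16.4, 111.0]
ee_rot: [180.0, -0.6, 177.8]
force: [-1.0, 0.1, 0.3]
gripper_width: 33.9
tool shift cm [-0.1   0.09 -0.2 ] pos [496.4 -16.4 111. ] rot [180.   -0.6 177.8] F [-1.   0.1  0.3]
```

No contact on the way down. I'll close on the lever.

```bash
python3 -m jog '[[[-0.05,0.05,-0.1],0,0.15],[[0,0,0],0,0.15],[[0,0,0],0,0.15],[[0,0,0],0,0.15]]' 30; python3 to.py '[497.5,-15.5,113]'
```

```text
time_s: 10.18
ee_pos: [497.1, -16.4, 112.2]
ee_rot: [-180.0, -0.6, 177.8]
force: [0.4, -0.7, -2.3]
gripper_width: 23.4
tool shift cm [-0.04  0.09 -0.08] pos [497.1 -16.4 112.2] rot [-180.    -0.6  177.8] F [ 0.4 -0.7 -2.3]
```

The lever is gripped at 23.4 mm. I'll swing it up along its arc.

```bash
python3 -m jog '[[[-0.25,0,-0.24],0,0.15],[[-0.26,0,-0.21],0,0.15],[[-0.28,0,-0.19],0,0.15],[[-0.3,0,-0.16],0,0.15]]' 40; python3 -m jog '[[[-0.32,0,-0.13],0,0.15],[[-0.33,0,-0.1],0,0.15],[[0,0,0],0,0.15]]'
```

```text
time_s: 10.68
ee_pos: [497.8, -16.4, 113.4]
ee_rot: [-180.0, -2.2, 177.8]
force: [-6.3, -1.3, -13.6]
gripper_width: 22.7
time_s: 11.05
ee_pos: [497.6, -16.4, 113.6]
ee_rot: [-180.0, -3.2, 177.8]
force: [-1.4, -0.8, -11.4]
gripper_width: 23.2
```

The lever barely moved and the tool is tilting with it: the grip is too tight for the lever to pivot between the pads. I'll ease the grip and take larger steps.

```bash
python3 -m jog '[[[0,0,0],0,0.15],[[0,0,0],0,0.15]]' 8; python3 -m jog '[[[-0.6,0,-0.5],0,0.15],[[-0.6,0,-0.5],0,0.15]]'
```

```text
time_s: 11.3
ee_pos: [499.8, -16.6, 115.6]
ee_rot: [-180.0, -2.8, 177.8]
force: [-3.5, -1.1, -5.1]
gripper_width: 23.3
time_s: 11.55
ee_pos: [511.6, -17.0, 125.4]
ee_rot: [-180.0, -3.0, 177.8]
force: [-3.9, -1.9, -9.7]
gripper_width: 23.3
```

```bash
python3 -m jog '[[[-0.5,0,0],0,0.15],[[-0.5,0,0],0,0.15]]'; python3 -m jog '[[[-0.5,0,0],0,0.15],[[0,0,0],0,0.15]]'
```

```text
time_s: 11.8
ee_pos: [519.4, -17.4, 127.2]
ee_rot: [-179.9, -3.4, 177.9]
force: [-8.2, -1.1, 2.5]
gripper_width: 23.3
time_s: 12.05
ee_pos: [526.1, -17.7, 128.9]
ee_rot: [-179.9, -3.2, 177.9]
force: [-1.9, -0.8, -10.5]
gripper_width: 23.7
```

```bash
python3 -m jog '[[[-0.3,0,0.3],0,0.15],[[-0.4,0,0.1],0,0.15]]'; python3 -m jog '[[[0.1,0,0],0,0.15],[[0,0,0],0,0.15]]'
python3 - <<'E'
from h import *
a=grab('side')['color'][:,:,::-1][150:250,270:370]; b=grab('wrist')['color'][:,:,::-1][130:430,180:480]
g=lambda i:np.clip(255*(cv2.resize(i,(400,400),interpolation=cv2.INTER_CUBIC)/255.)**.6,0,255).astype(np.uint8)
cv2.imwrite('pics/lift.png',np.hstack([g(a),g(b)]))
E
```

```text
time_s: 12.3
ee_pos: [534.1, -18.1, 127.9]
ee_rot: [-179.9, -3.0, 177.9]
force: [-4.8, -1.3, 0.1]
gripper_width: 23.1
time_s: 12.55
ee_pos: [534.7, -18.1, 128.1]
ee_rot: [-179.9, -2.8, 177.9]
force: [-2.8, -2.5, -4.3]
gripper_width: 23.3
```

The pads have slid along the lever against its stop. I'll open, rise and inspect from the earlier viewpoint.

```bash
python3 -m jog '[[[0,0,0],0,0.37],[[0,0,0],0,0.37],[[0,0,0],0,0.37],[[0,0,-2],0,0.37],[[0,0,-3],0,0.37],[[0,0,-3],0,0.37],[[-3,1,-1],0,0.6],[[-3,1,0],0,1],[[0,0,0],0,1]]'
python3 - <<'E'
from h import *
d=grab('wrist'); import pickle; pickle.dump(d,open('wrist2.pkl','wb'))
p=np.load('fit.npy')
from fit import pts
o,U,Y,N,ax,tip,btn=pts(p)
dn=np.radians(-23); td=ax+44*(N*np.cos(dn)+U*np.sin(dn))
print('pred up',proj(d,tip),'down',proj(d,td),'axis',proj(d,ax),'btn',proj(d,btn),'plain up',proj(d,tip-108*Y))
im=d['color'][:,:,::-1]
b=proj(d,o).astype(int);print(b)
x0=int(np.clip(b[0]-110,0,440));y0=int(np.clip(b[1]-75,0,330))
g=cv2.resize(im[y0:y0+150,x0:x0+200],(800,600),interpolation=cv2.INTER_CUBIC)
print(x0,y0); cv2.imwrite('pics/after.png',np.clip(255*(g/255.)**.6,0,255).astype(np.uint8))
k=(im.max(2)<60).astype(np.uint8); n,l,st,c=cv2.connectedComponentsWithStats(k)
print([(st[i].tolist(),c[i].round(0).tolist()) for i in range(1,n) if st[i,4]>150])
E
```

```text
time_s: 13.78
ee_pos: [606.4, 1.1, 224.4]
ee_rot: [179.9, -1.8, 177.9]
force: [-0.4, -0.5, -0.3]
gripper_width: 60.5
pred up [288.13137917 106.35871602] down [289.25293212  57.24606348] axis [293.69861938 116.21765617] btn [222.12304449  83.46051268] plain up [ 99.10949151 105.56296442]
[263 112]
153 37
[([81, 93, 65, 29, 1524], [117.0, 108.0]), ([270, 96, 42, 28, 1032], [291.0, 110.0]), ([0, 272, 640, 208, 76182], [313.0, 396.0])]
```

View pics/after.png

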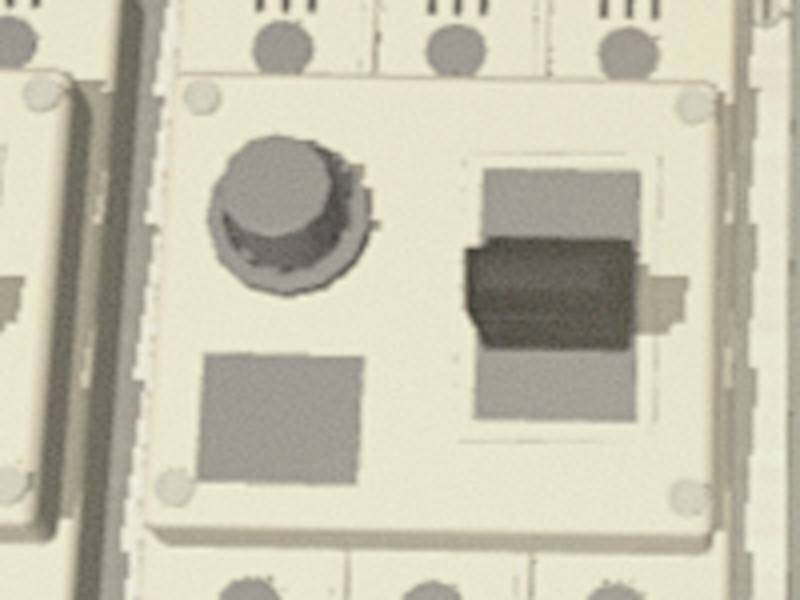

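The button is out and the RCD lever is standing up: its end is at about (291,104) px, against a predicted up position of (288,106) and down of (289,57). I'll let it settle briefly, recheck the blob and hand in.

```bash
python3 -m jog '[[[0,0,0],0,1],[[0,0,0],0,1],[[0,0,0],0,1],[[0,0,0],0,1],[[0,0,0],0,1],[[0,0,0],0,1]]'; python3 - <<'E'
from h import *
from workcell import job_done
im=grab('wrist')['color']; k=(im.max(2)<60).astype(np.uint8); n,l,st,c=cv2.connectedComponentsWithStats(k)
print([st[i].tolist() for i in range(1,n) if st[i,4]>150])
print(job_done())
E
```

```text
time_s: 14.58
ee_pos: [602.6, 0.0, 225.1]
ee_rot: [180.0, -1.9, 177.8]
force: [-0.4, -0.2, 0.4]
gripper_width: 91.3
[[226, 81, 17, 30, 176], [85, 100, 64, 29, 1500], [272, 103, 42, 28, 1068], [0, 272, 640, 208, 69308]]
the job is handed in; nothing more can be done
None
```

The safety test is done and handed in at about 14.6 s; no verdict was reported.

- **Test button:** I pressed it with shut fingers along the panel normal, up to about 7 N, and the side camera showed the lever dropped while the button was held in. I then let the button come out.
- **Lever reset:** I gripped the lever and swung it up its arc to the stop. A first try at 30–40 N grip only tilted the tool, because the lever could not pivot between the pads; at 8 N it worked.
- **Last checks:**
  - The tested lever stood up within about 3 px of the predicted latched position. It stayed there for over a second after I let go. I did not read its joint angle.
  - The button was out, seen in the picture taken after the lift.
  - The other breaker's lever looked the same in the two final frames, in the region expected for up. I did not measure its angle.
  - The arm was clear, with no contact force.
- **Loose items:** I did not measure the notebook, pencil, screwdriver or cutters at the end. The arm did not come close to any of them.
- **Disagreement with the data:** the fingertips turned out to be about level with the TCP, in the pictures and at contact, not 19 mm ahead as stated. I worked by force feedback instead.

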